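# Load the reference block under the spring clip

## Robot

A 6-joint arm with a two-finger parallel gripper is mounted at the origin on a cart in front of the work surface, level with it; the furniture and walls round the work are solid. World frame = base frame: x ahead of the robot, y to its left, z up, the work surface at z = 0. Lengths are in m, angles in rad, forces in N, time in s.
With the tool pointing down it reaches from about 0.325 to 0.775 m from the base axis. Payload 9.3 kg.
Tool frame: the origin (TCP) lies midway between the tips of the shut fingers; the grasp point (between the pads) lies behind it (arm.grip_point_offset is the z of the grasp point in the tool frame, in m); z points along the fingers, x is the direction in which the jaws open and shut, and the axes are right-handed (so a half turn about z gives the same grasp; the last joint's range is limited). The gripper opens to 85 mm and grips with 20 to 120 N. Pads are 22 mm wide; open, the fingers measure 114 mm over their backs; the gripper's body (76 mm by 85 mm) begins 54 mm behind the grasp point. The pads swing forward as they close: fully open they stand 13 mm farther back than shut.
Start: joints at [-1.349, 0.259, 0.021, 1.334, 0, 1.418], TCP at [0.201, -0.512, 0.231] pointing down, gripper open.
Joint ranges: [-3.04, 3.04], [-0.91, 1.82], [-1.04, 1.36], [-1.92, 1.95], [-1.52, 1.45], [-3.14, 3.14]. Speed limits (rad/s): [2.22, 2.22, 2.79, 3.14, 3.14, 3.14].

## Interface

Orientations are given as a unit quaternion [x, y, z, w].
In Python, from bench import arm gives the robot as it stands.
- The arm moves only by the tool apply_moves, never from a script. Its argument "rows" is a list of rows, each a list of 4 numbers: the shift along the tool's x, y, z in m, then the turn about the tool's z in units of 5 degrees (1.0 is 5 degrees). A call has 1 to 20 rows; each row shifts and turns the pose as measured when the row begins, along the tool's axes as they then stand; what a row does not reach is not made up. A row lasts 1/12 s, in which the tool goes at most 41.7 mm and 7.16 degrees, less where a joint would pass 70% of its speed; a pose out of reach is approached as far as the arm can. A call with a gripper value outside its range is refused whole. "gripper" is the opening, from 0 (shut) to 1 (fully open), set as the call begins (left out, the last holds). The fingers move at their own pace and stop on an object; "squeeze" is the grip in N (left out, the last holds). Time passes only in rows, so rows that do not move let the fingers close. It gives the time, the measured TCP pose, the force and the opening at its end, in the units of the state.
- arm.observe(): the state, without advancing time (a new reading comes with each control period).
- arm.read_camera(name): name is "scene" or "side" or "wrist"; returns (picture, depth): 420x560x3 uint8, blue, green, red; 420x560 float32, m along the optical axis (not along the pixel's ray), 0 where there is no reading.
- arm.camera_info(name): a dict with "vertical_fov" (degrees; the focal length in pixels is half the picture's height over the tangent of half this angle, whatever the lens; pixels are square), "cx", "cy" (the principal point, pixels), "xyz" and "attitude" of the camera in the world. Camera axes: x right, y down, z forward; pixel columns grow to the right and rows downward; lengths in m; the calibration is good to about 2 mm. A picture is of the moment at which its call begins: read the wrist's pose just before it. camera_info takes no time and is no camera call; for the wrist camera it gives the pose at the moment of the call.
- arm.hand_in(): hands the job in, once; it reports no verdict.
The state is a dict: "clock": time; "joints": joint angles; "qvel": joint speeds; "joint_torque": joint torques, N m; "tcp_pos": TCP position; "tool_rot": TCP orientation; "wrist_force": force on the tool from outside, world axes, zero at the start; "ft_torque": the same for the moment, N m; "opening": finger opening in m.
Only numpy, scipy, OpenCV 4.12 (cv2) and the standard library are available. Lean on these libraries where they do the work, as an engineer would, in place of code of your own. Each camera call takes 0.05 s, during which the arm holds its last target.

## Task

Before the tester is checked, the reference block has to be loaded in the blue check stage: hold the orange press bar of the spring clip down with one fingertip so that the clip stays wide open, and with the other fingertip push the flat block along its lane under the clip until it is fully home against the end stop. Then let go of the bar so that the clip springs down and clamps the block. Only push the block, do not pinch or lift it, and leave the stamp, the oil bottle and the thick block alone.

Things in the scene. Friction and masses are not known exactly. Their poses are not given: they have to be found in the camera images.
- stage: Check stage fixed to the worktop: blue plate 166 x 132 mm, 12 mm thick (deck 12 mm above the worktop). Origin at worktop level near the plate's centre; z up; x = the direction in which the block is pushed. The lane's centre line is stage y = -25 mm, between two dark rails (5 mm thick, 6 mm above the deck, 53 mm apart inside, stage x -68 to +72 mm)
- lane_end (a point): Point on the deck, on the lane's centre line, at the face of the dark end stop: stage x +70, y -25, z 12 mm. The stop stands 10 mm above the deck
- clip (a joint): Hinge of the spring clip, rad: 0 = at rest, bar up, foot down (3 mm above the deck, blocks the lane); grows as the bar is pressed down; hard stop at 0.36 (foot about 18 mm above the deck, 6 mm above the block's top); about 0.21 when it clamps the block. Spring: about 2 N at the middle of the bar to begin, 5 N to hold at the hard stop, 2 N at the foot when it clamps
- foot_tip (a point): Lowest point of the round black foot that clamps the block's top, under the end of the clip's steel arm; at rest at stage x +57, y -25 mm. The arm is 14 mm wide (stage x +50 to +64 mm) and reaches over the lane from the hinge; open, it reaches about 47 mm above the worktop
- clip_hinge (a point): Point on the hinge axis, which runs along stage x: stage x 0, y +17 mm, 28 mm above the worktop. Hinge barrel and posts reach 33 mm above the worktop. The orange press bar is on its +y side, the arm over the lane on its -y side
- bar_mid (a point): Middle of the upper face of the smooth, slippery orange press bar, 115 mm along stage x (-70 to +45) and 38 mm wide. At rest it slopes up outwards, this point 27 mm above the worktop. At the hard stop it is level, from stage y +22 to +60 mm, 17.5 mm above the worktop: a second fingertip at that height in the lane clears the deck by 5.5 mm and meets the block. A tip can slide along it in x
- ref_block: Flat light-grey reference block, 35 mm (its x, along the lane) x 50 mm (its y) x 12 mm high, about 0.16 kg, loose in the lane on the deck. Origin at the centre of its underside. It starts with its x along the stage's x, on the robot's side of the clip's arm; fully home its origin is at stage x = +52.5 mm
- block_top (a point): Centre of the block's top face
- check_stamp: Bystander: small inspection stamp with a wooden knob, 22 x 30 x 62 mm, origin at its underside
- oil_bottle: Bystander: small amber bottle with a black cap, 32 mm across, 77 mm high, origin at its underside
- thick_block: Bystander: thicker square grey block, 40 x 40 x 18 mm, standing on the worktop beside the stage, origin at its underside
There are look-alikes about, which are no part of the job. Several things look just like the stage: the one meant starts farthest to the robot's right.

How it is judged:
On the way, in this order (a step that is already met when the one before it is completed fails the run):
1. the press bar is held down by a finger, the clip open, while the block is still short of the clip (contact force between the fingers and clip above 0.5 N and value of joint clip above 0.25 rad and x of ref_block in the frame of stage below 0.03 m), for 0.1 s.
2. the block is home against the end stop while a finger still holds the press bar down (contact force between the fingers and clip above 0.5 N and value of joint clip above 0.25 rad and x of ref_block in the frame of stage above 0.0485 m), for 0.1 s.
At the end, for the whole second after the job is handed in: The block lies flat on the deck in its lane, within 4 mm of the end stop and square to it within 0.1 rad, at rest, with the released clip's foot pressing on its top with more than 1 N (clip joint 0.15 to 0.26 rad) (x of ref_block in the frame of stage between 0.0485 and 0.056 m and z of ref_block in the frame of stage between 0.01 and 0.014 m and angle between the x axis of ref_block and the x axis of stage, either way round below 0.1 rad and contact force between clip and ref_block above 1 N and value of joint clip between 0.15 and 0.26 rad and linear speed of ref_block below 0.01 m/s); the robot touches nothing.
It fails at once if the block was lifted more than 8 mm off the deck or tipped (z of ref_block in the frame of stage above 0.02 m or angle between ref_block's own z axis and vertical above 0.3 rad).
It fails at once if a bystander was moved more than 20 mm (distance of any of check_stamp, oil_bottle, thick_block from where it was at the start of the episode above 0.02 m).
It also fails if it takes over 48 s, if anything falls off the work surface, if the arm or the gripper's body presses on something with over 40 N, if the wrist force passes 120 N, or if a joint passes its speed limit or range.

## Working session

There is one attempt and no reset: what is moved stays moved. The work goes in short steps, Python scripts to look and compute and a tool call to move; the robot and the scene stay as the last step left them, time stands still between calls to the robot, and variables do not carry over. Pictures are saved under pics/ and viewed, and the job is handed in when it is done.

Besides the shell and the picture viewer there is one more tool, called after "Emit:" as name([rows], argument=value, ...), one row to a line, values as JSON. apply_moves: Moves the arm, as the interface text tells. Its arguments: {"type":"object","properties":{"rows":{"type":"array"},"gripper":{"type":"number"},"squeeze":{"type":"number"}},"required":["rows"]}

```bash
ls; mkdir -p pics; cat > h.py <<'E'
import numpy as np,cv2
from bench import arm
from scipy.spatial.transform import Rotation as R
def info(n):
    i=arm.camera_info(n); return i
def K(i,h=420):
    f=h/2/np.tan(np.radians(i["vertical_fov"])/2); return f
def pose(i):
    a=np.array(i["attitude"],float)
    Rm=R.from_quat(a).as_matrix() if a.size==4 else a.reshape(3,3)
    return Rm,np.array(i["xyz"])
def ray(i,u,v):
    f=K(i);Rm,t=pose(i)
    d=Rm@np.array([(u-i["cx"])/f,(v-i["cy"])/f,1.]);return t,d
def onplane(i,u,v,z):
    t,d=ray(i,u,v);return t+d*(z-t[2])/d[2]
def cloud(i,D):
    f=K(i);Rm,t=pose(i);v,u=np.mgrid[:D.shape[0],:D.shape[1]]
    P=np.stack([(u-i["cx"])/f*D,(v-i["cy"])/f*D,D],-1);return P@Rm.T+t
def proj(i,p):
    f=K(i);Rm,t=pose(i);c=Rm.T@(np.array(p)-t);return c[:2]/c[2]*f+[i["cx"],i["cy"]]
E
python3 - <<'E'
from h import *
print(arm.observe(), arm.grip_point_offset)
for n in ["scene","side","wrist"]:
    i=info(n);print(n,i)
    im,D=arm.read_camera(n);cv2.imwrite(f"pics/{n}0.png",im);np.savez(f"{n}0.npz",im=im,D=D,i=np.array(i,dtype=object))
E
```

```text
pics
{'clock': 0.0, 'joints': array([-1.34857685e+00,  2.59203930e-01,  2.07749302e-02,  1.33371339e+00,
       -2.89711596e-06,  1.41819282e+00]), 'qvel': array([-0.00049095, -0.00136133, -0.00158206, -0.00162774, -0.00017972,
        0.00135903]), 'joint_torque': array([ 3.53775276e-04, -5.55636907e+01,  3.44526243e+01,  1.37279255e-02,
       -5.38887684e-05,  1.14509763e-05]), 'tcp_pos': array([ 0.20129022, -0.51154268,  0.23066498]), 'tool_rot': array([ 8.26470565e-01, -5.62979532e-01, -4.93165477e-04, -4.57994330e-04]), 'wrist_force': array([0.28501148, 0.38579974, 0.36534134]), 'ft_torque': array([ 0.01857706, -0.0279232 ,  0.01172835]), 'opening': 0.0855472994228685} -0.0187
scene {'vertical_fov': 45.52675115477581, 'cx': 280.0481465225941, 'cy': 218.3712251214596, 'xyz': array([0.10862677, 0.77760869, 0.49148957]), 'attitude': array([-0.25592317,  0.81384245, -0.49998886,  0.14891252])}
side {'vertical_fov': 54.92586631646197, 'cx': 278.41295173923936, 'cy': 210.10878782217293, 'xyz': array([0.37618266, 0.68374448, 0.56762436]), 'attitude': array([-0.1231425 ,  0.88692283, -0.4395459 ,  0.07073349])}
wrist {'vertical_fov': 67.012736195572, 'cx': 276.10336559455595, 'cy': 210.55626060833671, 'xyz': array([ 0.28027288, -0.48018062,  0.37333455]), 'attitude': array([ 0.81541196, -0.5547736 , -0.0937304 ,  0.1361771 ])}
```

View pics/scene0.png

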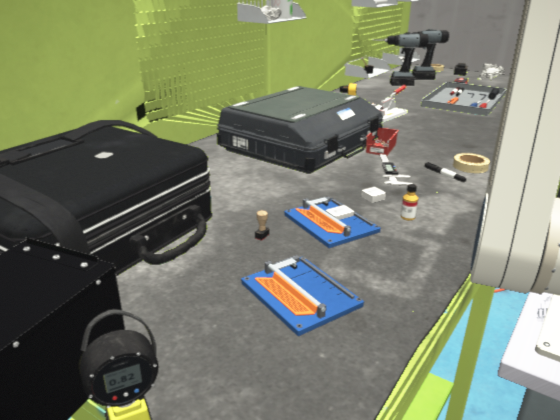

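View pics/side0.png

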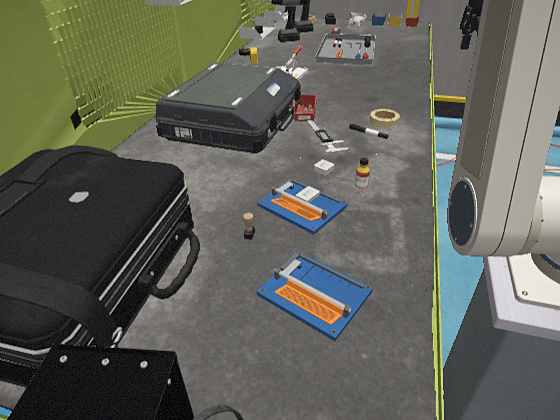

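View pics/wrist0.png

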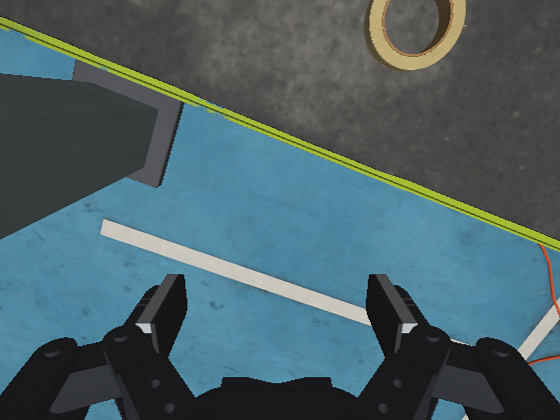

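The scene and side pictures show two blue stages. The farther one (scene about (332,222), side about (302,205)) is the robot's rightmost. It has the grey block, with the bottle and thick block behind it and the stamp to its left.

```bash
python3 - <<'E'
from h import *
for n in ["scene","side"]:
    z=np.load(n+"0.npz",allow_pickle=True);im=z["im"];D=z["D"];i=z["i"].item()
    hsv=cv2.cvtColor(im,cv2.COLOR_BGR2HSV)
    P=cloud(i,D)
    for nm,lo,hi in [("blue",(100,150,60),(125,255,255)),("orange",(5,170,150),(18,255,255))]:
        m=cv2.inRange(hsv,lo,hi)
        k,l,s,c=cv2.connectedComponentsWithStats(m)
        for j in range(1,k):
            if s[j,4]>150:
                q=P[(l==j)&(D>0)]; print(n,nm,s[j],c[j].round(),np.median(q,0).round(3),q.min(0).round(3),q.max(0).round(3))
    for nm,(u,v) in dict(scene=dict(stamp=(262,225),bottle=(409,205),thick=(374,193),block=(342,211)),side=dict(stamp=(249,225),bottle=(362,175),thick=(324,165),block=(308,192)))[n].items():
        print(n,nm,P[v,u].round(3))
    cv2.imwrite(f"pics/{n}0z.png",cv2.resize(im[150:280,200:440],None,fx=3.3,fy=3.3,interpolation=cv2.INTER_CUBIC))
E
```

```text
scene blue [ 286  209   94   38 1042] [334. 229.] [ 0.505 -0.023  0.011] [ 0.446 -0.1    0.003] [0.642 0.032 0.014]
scene blue [ 242  262  121   73 2725] [306. 298.] [0.437 0.195 0.011] [0.364 0.119 0.002] [0.561 0.282 0.02 ]
scene orange [303 207  41  25 333] [323. 220.] [ 0.545 -0.023  0.025] [ 0.49  -0.06   0.018] [0.595 0.014 0.033]
scene orange [259 274  58  40 682] [289. 294.] [0.458 0.232 0.025] [0.404 0.2   0.018] [0.517 0.268 0.033]
scene stamp [0.626 0.075 0.03 ]
scene bottle [ 0.419 -0.169  0.037]
scene thick [ 0.522 -0.222  0.019]
scene block [ 0.532 -0.083  0.025]
side blue [ 258  193   89   41 1103] [304. 212.] [ 0.517 -0.026  0.011] [ 0.447 -0.105  0.002] [0.647 0.032 0.029]
side blue [ 257  257  115   84 2833] [318. 296.] [0.449 0.196 0.011] [0.363 0.118 0.002] [0.561 0.283 0.027]
side orange [272 194  50  27 508] [298. 207.] [ 0.547 -0.02   0.027] [ 0.492 -0.057  0.019] [0.608 0.025 0.034]
side orange [ 275  280   69   44 1182] [310. 302.] [0.46  0.234 0.027] [0.404 0.198 0.018] [0.523 0.274 0.035]
side stamp [0.627 0.077 0.035]
side bottle [ 0.424 -0.169  0.041]
side thick [ 0.528 -0.232  0.017]
side block [ 0.539 -0.091  0.023]
```

View pics/scene0z.png

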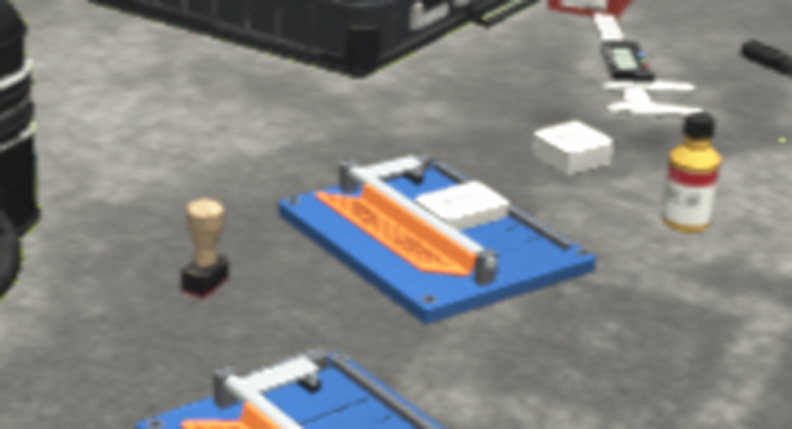

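View pics/side0z.png

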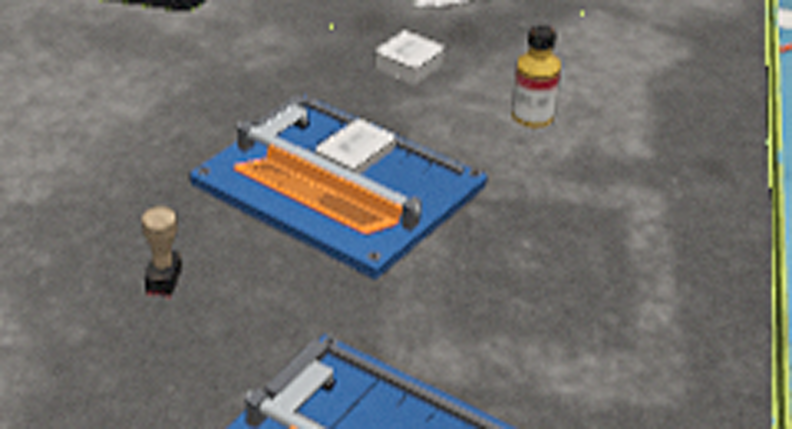

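```bash
python3 - <<'E'
from h import *
s=arm.observe();T=R.from_quat(s["tool_rot"]).as_matrix();print(T.round(3))
i=info("wrist");Rm,t=pose(i);print("cam in tool",(T.T@(t-s["tcp_pos"])).round(4),(T.T@Rm).round(3))
# rough stage axes from orange side strip
for n in ["scene","side"]:
    z=np.load(n+"0.npz",allow_pickle=True);im=z["im"];D=z["D"];ii=z["i"].item()
    hsv=cv2.cvtColor(im,cv2.COLOR_BGR2HSV);P=cloud(ii,D)
    m=cv2.inRange(hsv,(5,170,150),(18,255,255));m[250:]=0;m[:, 360:]=0;m[:180]=0
    q=P[(m>0)&(D>0)][:,:2];r=cv2.minAreaRect(q.astype(np.float32));print(n,r)
    m=cv2.inRange(hsv,(100,150,60),(125,255,255));k,l,st,c=cv2.connectedComponentsWithStats(m)
    for j in range(1,k):
        if st[j,4]>700: q=P[(l==j)&(D>0)&(abs(P[...,2]-.012)<.006)][:,:2];print(cv2.minAreaRect(q.astype(np.float32)))
E
```

```text
[[ 0.366 -0.931 -0.   ]
 [-0.931 -0.366  0.001]
 [-0.001 -0.    -1.   ]]
cam in tool [-0.0005 -0.085  -0.1426] [[ 1.     0.001 -0.   ]
 [-0.001  0.945  0.326]
 [ 0.001 -0.326  0.945]]
scene ((0.5496279001235962, -0.018969908356666565), (0.03718172758817673, 0.11628985404968262), 65.02005767822266)
((0.5448834300041199, -0.05762803554534912), (0.12705548107624054, 0.16428270936012268), 66.04032897949219)
((0.4620249271392822, 0.1939133256673813), (0.12985247373580933, 0.1673841029405594), 69.4913101196289)
side ((0.5505813956260681, -0.01751590520143509), (0.04233137145638466, 0.11550544947385788), 65.6274185180664)
((0.5469437837600708, -0.05816633999347687), (0.13139814138412476, 0.16570542752742767), 66.01212310791016)
((0.46223580837249756, 0.19272059202194214), (0.13413478434085846, 0.16673508286476135), 68.89041900634766)
```

Emit:
apply_moves([
  [-0.0166,-0.0227,0,0],
  [-0.0166,-0.0227,0,0],
  [-0.0166,-0.0227,0,0],
  [-0.0166,-0.0227,0,0],
  [-0.0166,-0.0227,0,0],
  [-0.0166,-0.0227,0,0],
  [-0.0166,-0.0227,0,0],
  [-0.0166,-0.0227,0,0],
  [-0.0166,-0.0227,0,0],
  [-0.0166,-0.0227,0,0],
  [-0.0166,-0.0227,0,0],
  [-0.0166,-0.0227,0,0],
  [-0.0166,-0.0227,0,0],
  [-0.0166,-0.0227,0,0],
  [-0.0166,-0.0227,0,0],
  [-0.0166,-0.0227,0,0],
  [-0.0166,-0.0227,0,0],
  [-0.0166,-0.0227,0,0],
  [-0.0166,-0.0227,0,0],
  [-0.0166,-0.0227,0,0],
])

```text
clock: 1.82
tcp_pos: [0.5114, -0.0171, 0.2276]
tool_rot: [0.824, -0.567, -0.004, -0.001]
wrist_force: [-0.1, -0.9, -0.6]
opening: 0.0856
```

Emit:
apply_moves([
  [0,0,0,-1.4],
  [0,0,0,-1.4],
  [0,0,0,-1.4],
  [0,0,0,-1.4],
  [0,0,0,-1.4],
  [0,0,0,-1.4],
  [0,0,0,-1.4],
  [0,0,0,-1.4],
  [0,0,0,-1.4],
  [0,0,0,-1.4],
  [0,0,0,-1.4],
  [0,0,0,-1.4],
  [0,0,0,-1.4],
  [0,0,0,-1.4],
  [0,0,0,-1.4],
  [0,0,0,-1.4],
  [0,0,0,-1.4],
  [0,0,0,-1.4],
  [0,0,0,-1.4],
  [0,0,0,-0.3],
])

```text
clock: 3.48
tcp_pos: [0.5116, -0.0096, 0.2216]
tool_rot: [0.825, 0.565, -0.004, -0.008]
wrist_force: [0.2, 0.2, -0.2]
opening: 0.0855
```

```bash
cat > look.py <<'E'
from h import *
import sys
k=sys.argv[1]
s=arm.observe();print(s["clock"],s["tcp_pos"].round(4),s["joints"].round(3),s["opening"],s["wrist_force"].round(2))
T=R.from_quat(s["tool_rot"]).as_matrix();print(T.round(3), np.degrees(np.arctan2(T[1,0],T[0,0])))
i=info("wrist");im,D=arm.read_camera("wrist");cv2.imwrite(f"pics/w{k}.png",im);np.savez(f"w{k}.npz",im=im,D=D,i=np.array(i,dtype=object))
E
python3 look.py 1
```

```text
3.4833 [ 0.5116 -0.0096  0.2216] [-0.187  0.207 -0.072  1.308  0.006  0.182] 0.08551234403395093 [ 0.16  0.22 -0.23]
[[ 0.36   0.933 -0.016]
 [ 0.933 -0.36   0.009]
 [ 0.003 -0.018 -1.   ]] 68.87055046908431
```

View pics/w1.png

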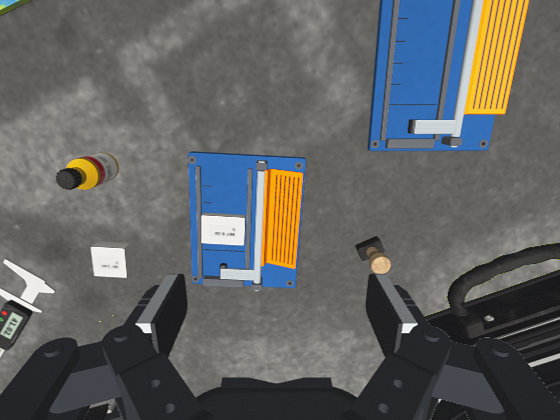

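The wrist view shows the target stage at (190-305,150-288). The block is at about (222,231), the bar at (285,220) and the arm and foot at (240,273). The other stage is at the top right, the stamp at (375,255), the thick block at (109,262) and the bottle at (90,172).

```bash
cat > stage.py <<'E'
from h import *
import sys
def fit(k,verbose=True):
    z=np.load(f"w{k}.npz",allow_pickle=True);im=z["im"];D=z["D"];i=z["i"].item()
    hsv=cv2.cvtColor(im,cv2.COLOR_BGR2HSV)
    m=cv2.inRange(hsv,(100,120,50),(128,255,255))
    P=cloud(i,D)
    # stage region: near expected centre
    m[(np.hypot(P[...,0]-.546,P[...,1]+.058)>.14)]=0
    pts=np.argwhere(m>0)[:,::-1].astype(float)
    W=np.array([onplane(i,u,v,.012)[:2] for u,v in pts],np.float32)
    r=cv2.minAreaRect(W);
    return r,i,im,D,P
if __name__=="__main__":
    r,i,im,D,P=fit(sys.argv[1]);print(r)
    hsv=cv2.cvtColor(im,cv2.COLOR_BGR2HSV)
    b=cv2.boxPoints(r);print(b.round(4),[proj(i,[*q,.012]).round(0) for q in b])
    a=r[2]
    # stage yaw near -24
    yaw=[y for y in (a,a-90,a-180,a+90) if -50<y<10][0];print("yaw",yaw)
    ex=np.array([np.cos(np.radians(yaw)),np.sin(np.radians(yaw))]);ey=np.array([-ex[1],ex[0]])
    c=np.array(r[0])
    Q=P.reshape(-1,3);S=np.stack([(Q[:,:2]-c)@ex,(Q[:,:2]-c)@ey,Q[:,2]],-1).reshape(P.shape)
    o=(cv2.inRange(hsv,(8,150,120),(28,255,255))>0)&(abs(S[...,0])<.1)&(abs(S[...,1])<.08)&(D>0)
    q=S[o];print("orange x",np.percentile(q[:,0],[1,99]).round(4),"y",np.percentile(q[:,1],[1,99]).round(4),"z",np.percentile(q[:,2],[1,50,99]).round(4))
    w=(hsv[...,1]<40)&(hsv[...,2]>150)&(abs(S[...,0])<.08)&(S[...,1]<.01)&(S[...,1]>-.055)&(S[...,0]<.045)&(D>0)
    q=S[w];print("block n",len(q),"z",np.percentile(q[:,2],[5,50,95]).round(4))
    uv=np.argwhere(w)[:,::-1];cm=cv2.minAreaRect(uv.astype(np.float32));
    Wb=np.array([onplane(i,u,v,np.median(q[:,2]))[:2] for u,v in uv]);
    Sb=np.stack([(Wb-c)@ex,(Wb-c)@ey],-1).astype(np.float32);print("block stage rect",cv2.minAreaRect(Sb),Sb.min(0),Sb.max(0))
    for nm,cond in [("deck",(cv2.inRange(hsv,(100,120,50),(128,255,255))>0)&(abs(S[...,0])<.08)&(abs(S[...,1])<.06))]:
        print(nm,np.median(S[cond],0))
E
python3 stage.py 1
python3 - <<'E'
import cv2
im=cv2.imread('pics/w1.png');cv2.imwrite('pics/w1z.png',cv2.resize(im[145:295,180:320],None,fx=4,fy=4,interpolation=cv2.INTER_CUBIC))
E
```

```text
((0.5026167035102844, 0.03598974645137787), (0.20382638275623322, 0.42075201869010925), 24.66938591003418)
[[ 0.3222  0.1846]
 [ 0.4978 -0.1977]
 [ 0.683  -0.1126]
 [ 0.5074  0.2697]] [array([400., -86.]), array([123., 228.]), array([249., 327.]), array([523.,  84.])]Traceback (most recent call last):
  File "stage.py", line 20, in <module>
    yaw=[y for y in (a,a-90,a-180,a+90) if -50<y<10][0];print("yaw",yaw)
        ~~~~~~~~~~~~~~~~~~~~~~~~~~~~~~~~~~~~~~~~~~~~^^^
IndexError: list index out of range
```

View pics/w1z.png

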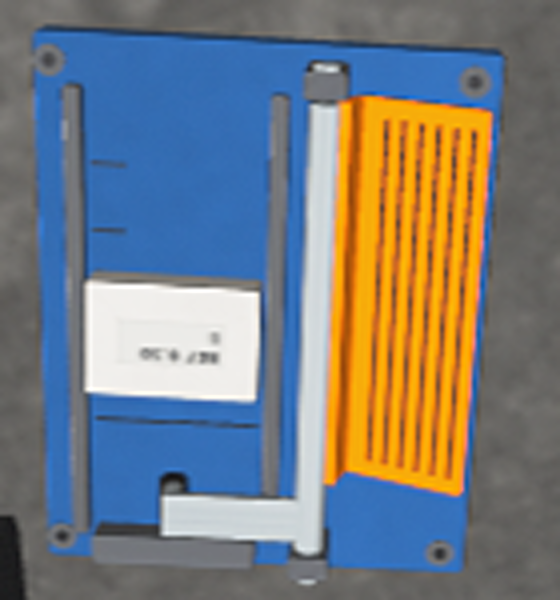

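```bash
sed -i 's/^    m\[(np.hypot.*$/    u0,v0=proj(i,[.546,-.058,.012]);mk=np.zeros_like(m);q=np.array([proj(i,[.546+.125*np.cos(t),-.058+.125*np.sin(t),.012]) for t in np.linspace(0,6.28,60)]);cv2.fillPoly(mk,[q.astype(int)],255);m=cv2.bitwise_and(m,mk);k2,l,st,_=cv2.connectedComponentsWithStats(m);m[(st[l][...,4]<60)]=0;m=cv2.erode(m,np.ones((2,2),np.uint8))/; s/-50<y<10/-60<y<20/' stage.py; python3 stage.py 1
```

```text
((0.5472583174705505, -0.06012733280658722), (0.12988777458667755, 0.1648632436990738), 65.8138198852539)
[[ 0.4455 -0.0856]
 [ 0.5958 -0.1531]
 [ 0.6491 -0.0347]
 [ 0.4987  0.0329]] [array([189., 152.]), array([193., 283.]), array([295., 288.]), array([306., 158.])]
yaw -24.186180114746094
orange x [-0.0698  0.0424] y [0.0207 0.0599] z [0.0203 0.0274 0.0337]
block n 1312 z [0.0228 0.0241 0.2722]
block stage rect ((0.058898214250802994, -0.07515911757946014), (0.0576418936252594, 0.20519645512104034), 48.299842834472656) [-0.01400354 -0.13725056] [ 0.15039787 -0.00067886]
deck [-0.02919493 -0.01810391  0.01200681]
```

```bash
sed -i 's/&(S\[...,0\]<.045)/\&(S[...,0]<.045)\&(S[...,2]<.03)/; s/^    w=\(.*\)$/    w=\1\n    k3,l3,s3,_=cv2.connectedComponentsWithStats(w.astype(np.uint8));w=l3==(1+np.argmax(s3[1:,4]))/' stage.py; python3 stage.py 1|tail -4
```

```text
orange x [-0.0698  0.0424] y [0.0207 0.0599] z [0.0203 0.0274 0.0337]
block n 1203 z [0.0227 0.024  0.0253]
block stage rect ((0.0035365577787160873, -0.02561602182686329), (0.05002458766102791, 0.03464740514755249), 89.44080352783203) [-0.013972   -0.05078823] [ 0.02088899 -0.00068614]
deck [-0.02919493 -0.01810391  0.01200681]
```

Emit:
apply_moves([
  [-0.005,0.004,0.022,0.12],
  [-0.005,0.004,0.022,0.12],
  [-0.005,0.004,0.022,0.12],
  [-0.005,0.004,0.022,0.12],
  [-0.005,0.004,0.022,0.12],
  [0,0,0,0],
  [0,0,0,0],
  [0,0,0,0],
  [0,0,0,0],
], gripper=0.61)

```text
clock: 4.28
tcp_pos: [0.5196, -0.0399, 0.1093]
tool_rot: [0.843, 0.538, -0.003, -0.008]
wrist_force: [-0.5, 0.2, 0.7]
opening: 0.052
```

```bash
python3 look.py 2; python3 stage.py 2
```

```text
4.2833 [ 0.5196 -0.0399  0.1093] [-0.241  0.286 -0.263  1.037  0.006  0.193] 0.05203837558301536 [-0.47  0.24  0.68]
[[ 0.421  0.907 -0.013]
 [ 0.907 -0.421  0.009]
 [ 0.003 -0.016 -1.   ]] 65.10294356984475
((0.5461651682853699, -0.06118254363536835), (0.12993237376213074, 0.16489680111408234), 65.11642456054688)
[[ 0.444  -0.0854]
 [ 0.5936 -0.1548]
 [ 0.6483 -0.0369]
 [ 0.4987  0.0324]] [array([177., 152.]), array([195., 333.]), array([336., 333.]), array([350., 152.])]
yaw -24.883575439453125
orange x [-0.0699  0.0421] y [0.0215 0.0609] z [0.0203 0.0271 0.0335]
block n 2024 z [0.0229 0.0241 0.0251]
block stage rect ((0.003956757485866547, -0.024603184312582016), (0.050240203738212585, 0.033979155123233795), 89.92168426513672) [-0.01306375 -0.04970717] [0.0209794  0.00050877]
deck [-0.03651543 -0.01422034  0.01203435]
```

View pics/w2.png

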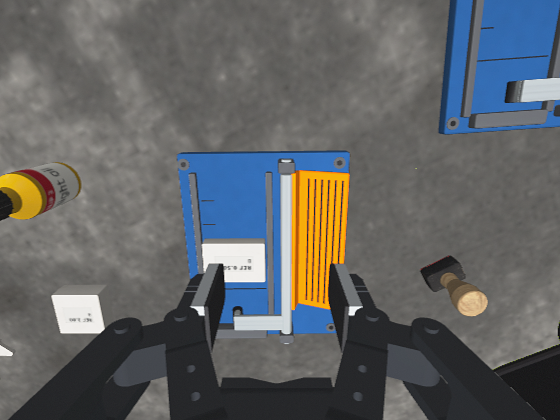

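The wrist view shows the tips straddling the hinge: left tip at about (222,268) over the lane, right tip at about (330,268) over the bar. Next I measure the fingertips in the tool frame.

```bash
python3 - <<'E'
from h import *
s=arm.observe();T=R.from_quat(s["tool_rot"]).as_matrix()
z=np.load("w2.npz",allow_pickle=True);D=z["D"];i=z["i"].item();P=cloud(i,D)
L=(P-s["tcp_pos"])@T
for nm,sg in (("lane",-1),("bar",1)):
    m=(D>0)&(L[...,2]<.02)&(L[...,2]>-.05)&(sg*L[...,0]>.01)&(sg*L[...,0]<.06)&(abs(L[...,1])<.03)
    q=L[m];print(nm,len(q),np.percentile(q,[0,2,50,98,100],axis=0).round(4).tolist())
    t=q[q[:,2]>np.percentile(q[:,2],90)];print(np.median(t,0),t.min(0),t.max(0))
for c,y in (((.5473,-.0601),-24.2),((.5462,-.0612),-24.9)):
    a=np.radians(y);ex=np.array([np.cos(a),np.sin(a)]);ey=np.array([-ex[1],ex[0]]);d=s["tcp_pos"][:2]-c;print(d@ex,d@ey)
E
```

```text
lane 2734 [[-0.0554, -0.0147, -0.05], [-0.0467, -0.0135, -0.0496], [-0.0278, -0.0076, -0.0329], [-0.0248, 0.0093, -0.0067], [-0.0247, 0.0117, -0.0031]]
[-0.02510271 -0.00710406 -0.00963574] [-0.03778378 -0.01181579 -0.01316924] [-0.02472858  0.01091512 -0.00311547]
bar 2735 [[0.0267, -0.0147, -0.05], [0.0269, -0.0135, -0.0497], [0.0298, -0.0075, -0.0328], [0.0483, 0.0093, -0.0068], [0.0568, 0.0112, -0.003]]
[ 0.02726092 -0.00713871 -0.0097036 ] [ 0.02683954 -0.01196288 -0.01318704] [ 0.03996577  0.01096781 -0.00297195]
-0.03343728449889964 0.007151637103734224
-0.03298755159845727 0.008203487852402238
```

Emit:
apply_moves([
  [0,0,0.02,0],
  [0,0,0.02,0],
  [0,0,0.018,0],
  [0,0,0.012,0],
  [0,0,0,0],
  [0,0,0,0],
])

```text
clock: 4.83
tcp_pos: [0.5239, -0.0387, 0.0451]
tool_rot: [0.842, 0.539, 0.002, -0.002]
wrist_force: [0.0, 0.4, 0.3]
opening: 0.0523
```

```bash
cat > snap.py <<'E'
from h import *
import sys
k=sys.argv[1];s=arm.observe();print(s["clock"],s["tcp_pos"].round(4),s["wrist_force"].round(2),s["ft_torque"].round(2))
T=R.from_quat(s["tool_rot"]).as_matrix()
for c,y in (((.5473,-.0601),-24.2),((.5462,-.0612),-24.9)):
    a=np.radians(y);ex=np.array([np.cos(a),np.sin(a)]);ey=np.array([-ex[1],ex[0]]);d=s["tcp_pos"][:2]-c;print((d@ex).round(4),(d@ey).round(4),np.degrees(np.arctan2(T[1,0],T[0,0])))
a,_=arm.read_camera("side");b,_=arm.read_camera("wrist");c,_=arm.read_camera("scene")
A=cv2.resize(a[170:250,240:360],(800,533)[:2],interpolation=cv2.INTER_CUBIC)
cv2.imwrite(f"pics/s{k}.png",A);cv2.imwrite(f"pics/x{k}.png",b)
cv2.imwrite(f"pics/c{k}.png",cv2.resize(c[180:260,270:390],(800,533),interpolation=cv2.INTER_CUBIC))
E
python3 snap.py 3
```

```text
4.8333 [ 0.5239 -0.0387  0.0451] [0.05 0.4  0.32] [ 0.01  0.03 -0.05]
-0.0301 0.01 65.22642513989611
-0.0297 0.011 65.22642513989611
```

View pics/s3.png

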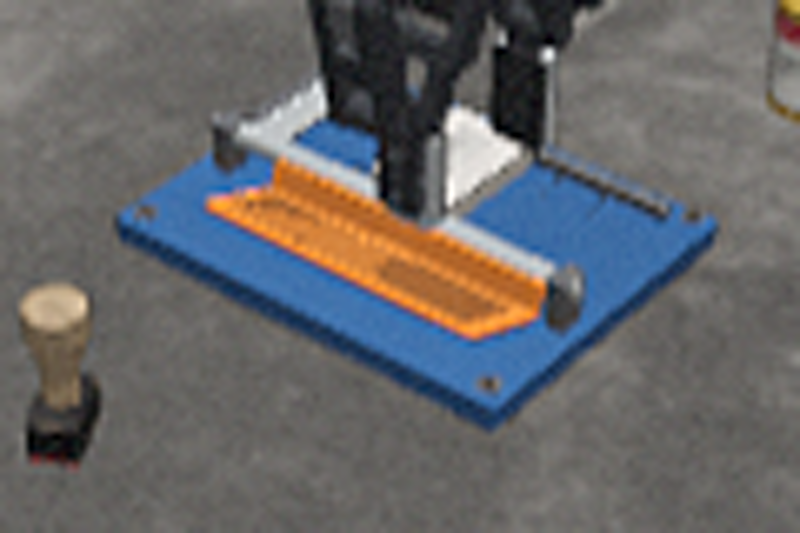

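View pics/x3.png

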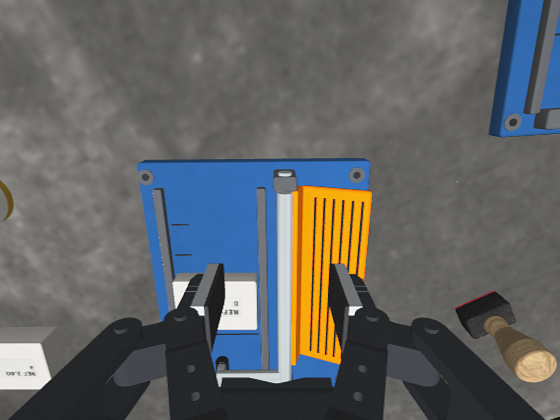

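The fingers are over the bar and the lane, with the tips about 10 mm above the bar. The left tip at (222,268) is behind the block. I correct by 4 mm back and 2.5 mm sideways, then press in small steps.

Emit:
apply_moves([
  [-0.0025,-0.005,0,0],
  [0,0,0,0],
  [0,0,0.008,0],
  [0,0,0.005,0],
  [0,0,0.005,0],
  [0,0,0,0],
  [0,0,0,0],
])

```text
clock: 5.57
tcp_pos: [0.5193, -0.0393, 0.0283]
tool_rot: [0.842, 0.539, 0.004, -0.0]
wrist_force: [0.1, 1.0, -0.2]
opening: 0.052
```

```bash
python3 snap.py 4
```

```text
5.5667 [ 0.5193 -0.0393  0.0283] [ 0.08  1.01 -0.21] [-0.01  0.04  0.  ]
-0.0341 0.0075 65.21675795484778
-0.0336 0.0086 65.21675795484778
```

Emit:
apply_moves([
  [0,0,0.003,0],
  [0,0,0.003,0],
  [0,0,0,0],
])

```text
clock: 5.97
tcp_pos: [0.5202, -0.0394, 0.0226]
tool_rot: [0.842, 0.539, 0.005, 0.0]
wrist_force: [-0.4, -0.2, 1.9]
opening: 0.052
```

Emit:
apply_moves([
  [0,0,0.003,0],
  [0,0,0.002,0],
  [0,0,0,0],
])

```text
clock: 6.22
tcp_pos: [0.5202, -0.04, 0.0177]
tool_rot: [0.842, 0.539, 0.005, 0.001]
wrist_force: [-0.7, -0.9, 4.0]
opening: 0.0518
```

```bash
python3 snap.py 5
```

```text
6.2167 [ 0.5202 -0.04    0.0177] [-0.69 -0.85  4.05] [0.06 0.16 0.  ]
-0.0329 0.0072 65.20086207664798
-0.0325 0.0083 65.20086207664798
```

View pics/s5.png

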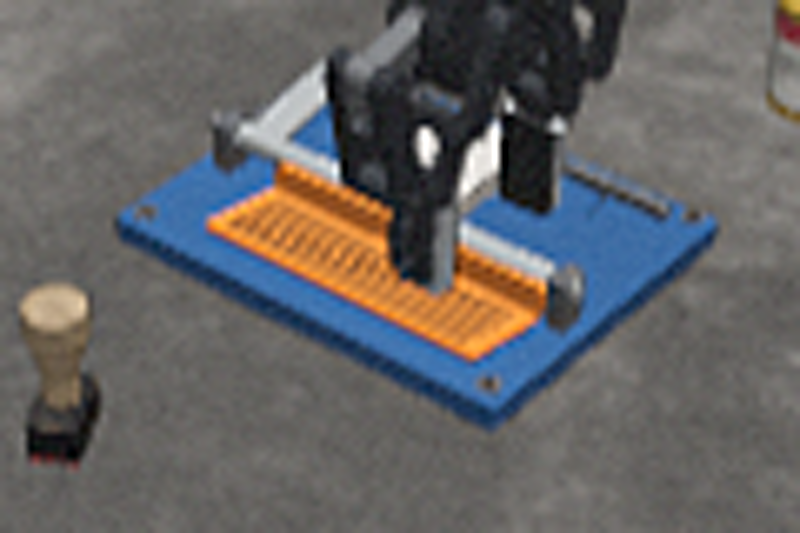

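View pics/x5.png

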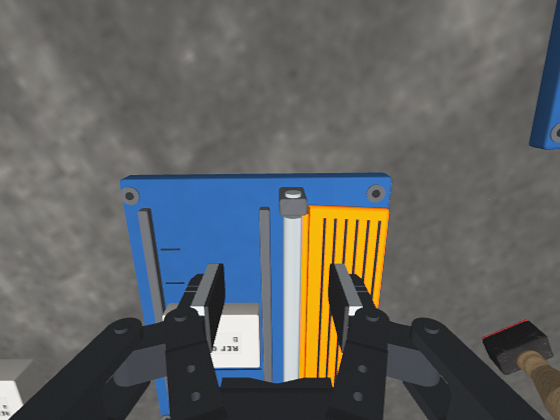

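The side view shows the bar almost level and the lane finger down behind the block. I press the last few millimetres.

Emit:
apply_moves([
  [0,0,0.002,0],
  [0,0,0.001,0],
])

```text
clock: 6.53
tcp_pos: [0.5206, -0.0402, 0.0155]
tool_rot: [0.842, 0.539, 0.005, 0.002]
wrist_force: [-2.4, -2.0, 6.3]
opening: 0.0521
```

Emit:
apply_moves([
  [0,0,0.001,0],
  [0,0,0,0],
])

```text
clock: 6.7
tcp_pos: [0.5207, -0.0403, 0.0148]
tool_rot: [0.842, 0.539, 0.005, 0.002]
wrist_force: [-1.7, 0.5, 4.9]
opening: 0.0522
```

Emit:
apply_moves([
  [0,0,0.001,0],
  [0,0,0.001,0],
])

```text
clock: 6.87
tcp_pos: [0.521, -0.0404, 0.0136]
tool_rot: [0.842, 0.539, 0.005, 0.002]
wrist_force: [-4.3, -0.5, 15.6]
opening: 0.0522
```

```bash
python3 snap.py 6
```

```text
6.8667 [ 0.521  -0.0404  0.0136] [-4.32 -0.53 15.62] [0.13 0.81 0.1 ]
-0.032 0.0072 65.19736660622439
-0.0316 0.0082 65.19736660622439
```

View pics/s6.png

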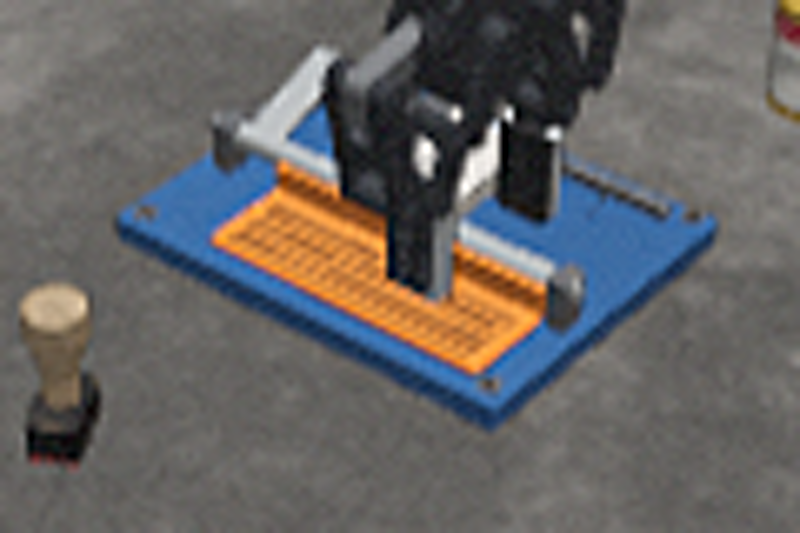

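The bar is level at the hard stop, with force rising to 15 N. I now slide forward along the lane with the bar held.

Emit:
apply_moves([
  [0,0.003,0,0],
  [0,0.004,0,0],
  [0,0.004,0,0],
  [0,0.004,0,0],
])

```text
clock: 7.35
tcp_pos: [0.5338, -0.0451, 0.0149]
tool_rot: [0.842, 0.539, 0.006, 0.001]
wrist_force: [-2.0, 1.2, 5.1]
opening: 0.0521
```

```bash
python3 snap.py 7
```

```text
7.35 [ 0.5338 -0.0451  0.0149] [-2.02  1.23  5.11] [0.38 0.52 0.04]
-0.0184 0.0081 65.2774054762244
-0.018 0.0093 65.2774054762244
```

View pics/s7.png

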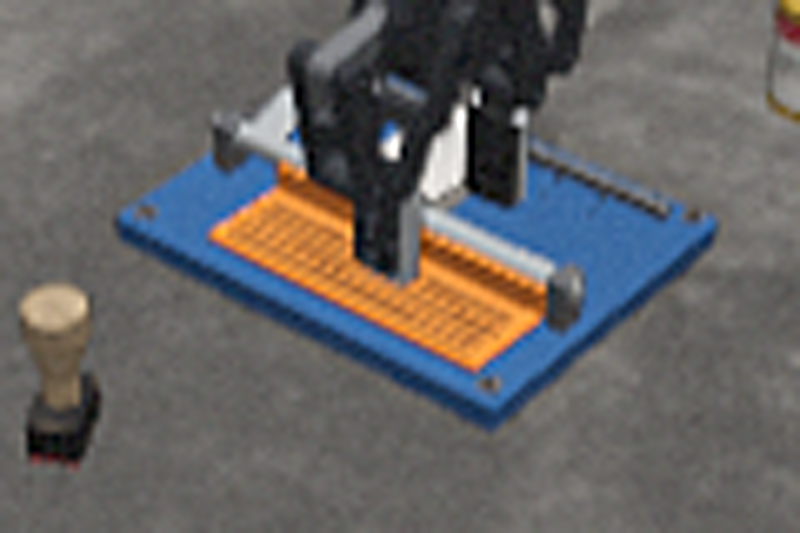

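View pics/x7.png

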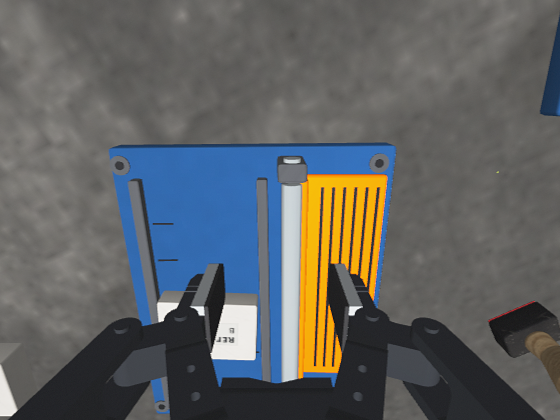

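The bar is still down and the tip is at the block's rear face. z rose by 1 mm, so I add a small downward bias to each row.

Emit:
apply_moves([
  [-0.0003,0.004,0.0007,0],
  [0,0.004,0.0005,0],
  [0,0.004,0.0005,0],
  [0,0.004,0.0005,0],
])

```text
clock: 7.83
tcp_pos: [0.5454, -0.05, 0.0135]
tool_rot: [0.842, 0.54, 0.005, -0.002]
wrist_force: [-9.0, 4.0, 19.0]
opening: 0.0523
```

```bash
python3 snap.py 8
```

```text
7.8333 [ 0.5454 -0.05    0.0135] [-9.    3.96 19.01] [1.05 1.68 0.05]
-0.0059 0.0084 65.33000643758609
-0.0054 0.0098 65.33000643758609
```

View pics/s8.png

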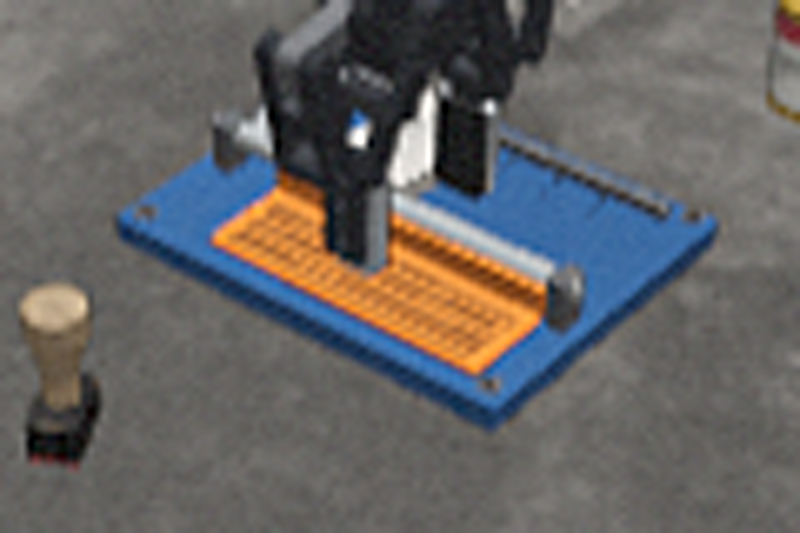

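View pics/x8.png

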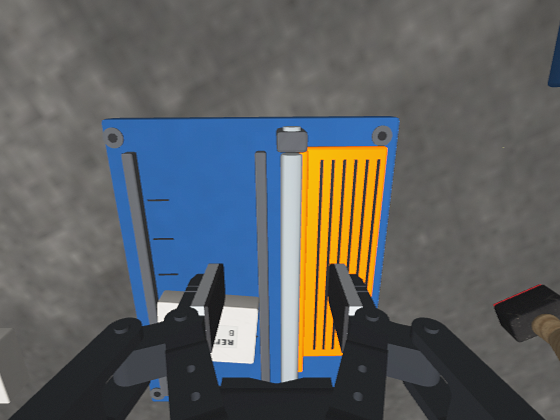

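Emit:
apply_moves([
  [0,0.004,0.0002,0],
  [0,0.004,0.0003,0],
  [0,0.004,0.0003,0],
  [0,0.004,0.0003,0],
  [0,0.004,0.0003,0],
])

```text
clock: 8.4
tcp_pos: [0.5598, -0.0565, 0.0137]
tool_rot: [0.842, 0.54, 0.004, -0.004]
wrist_force: [-7.3, 2.3, 11.3]
opening: 0.0525
```

```bash
python3 snap.py 9
```

```text
8.4 [ 0.5598 -0.0565  0.0137] [-7.35  2.31 11.28] [0.67 1.31 0.01]
0.0099 0.0084 65.38905421913883
0.0103 0.01 65.38905421913883
```

View pics/s9.png

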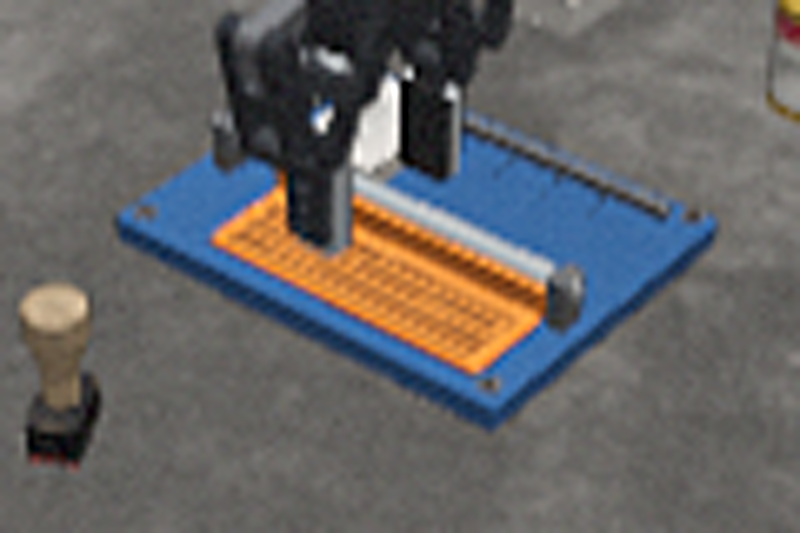

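View pics/x9.png

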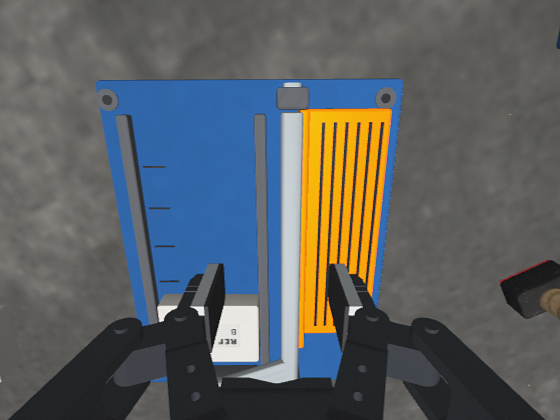

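The block moves with the finger, square in the lane (rear edge at row 296), and the bar stays down. About 14 mm remain.

Emit:
apply_moves([
  [0,0.004,0.0003,0],
  [0,0.004,0.0003,0],
  [0,0.004,0.0003,0],
])

```text
clock: 8.8
tcp_pos: [0.5686, -0.0605, 0.0137]
tool_rot: [0.841, 0.54, 0.003, -0.005]
wrist_force: [-6.7, 1.3, 11.1]
opening: 0.0518
```

Emit:
apply_moves([
  [0,0.003,0.0003,0],
  [0,0.002,0.0003,0],
])

```text
clock: 8.97
tcp_pos: [0.5717, -0.0619, 0.0137]
tool_rot: [0.841, 0.54, 0.002, -0.006]
wrist_force: [-6.4, 1.6, 13.7]
opening: 0.0525
```

```bash
python3 snap.py 10
```

```text
8.9667 [ 0.5717 -0.0619  0.0137] [-6.41  1.58 13.68] [0.63 1.27 0.05]
0.023 0.0084 65.42659686339859
0.0234 0.0101 65.42659686339859
```

View pics/s10.png

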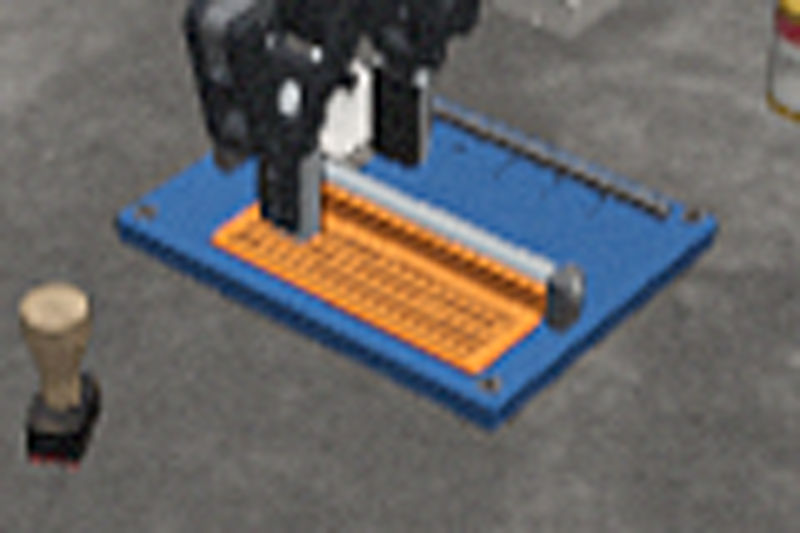

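View pics/x10.png

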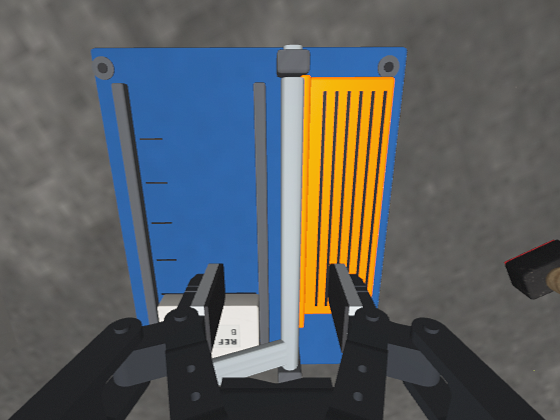

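The arm is open over the block and the forces are unchanged, so the block may not be at the stop yet. I nudge on until the x force rises.

Emit:
apply_moves([
  [0,0.002,0.0003,0],
  [0,0.002,0.0003,0],
])

```text
clock: 9.28
tcp_pos: [0.5722, -0.0622, 0.0136]
tool_rot: [0.841, 0.541, 0.001, -0.008]
wrist_force: [-12.7, 4.7, 16.7]
opening: 0.0523
```

Emit:
apply_moves([
  [0,0.002,0.0003,0],
  [0,0.002,0.0003,0],
])

```text
clock: 9.45
tcp_pos: [0.5722, -0.0621, 0.0137]
tool_rot: [0.841, 0.541, -0.001, -0.011]
wrist_force: [-9.6, 3.6, 14.5]
opening: 0.052
```

The TCP has stopped at stage x 23.6 mm and the push force has risen, which fits the block being against the end stop. I hold briefly and check with the cameras before releasing.

Emit:
apply_moves([
  [0,0.002,0.0003,0],
  [0,0.002,0.0003,0],
  [0,0,0.0002,0],
])

```text
clock: 9.7
tcp_pos: [0.5718, -0.0619, 0.014]
tool_rot: [0.841, 0.54, -0.003, -0.014]
wrist_force: [1.7, -0.8, 5.7]
opening: 0.0525
```

```bash
python3 snap.py 11; python3 look.py 11; python3 stage.py 11 
```

```text
9.7 [ 0.5718 -0.0619  0.014 ] [ 1.71 -0.79  5.68] [-0.01 -0.4  -0.06]
0.0231 0.0084 65.42193668399638
0.0235 0.0101 65.42193668399638
9.85 [ 0.5719 -0.062   0.0138] [-0.261  0.46  -0.262  0.873  0.015  0.167] 0.05208515773671968 [-3.76  0.    7.9 ]
[[ 0.416  0.909 -0.019]
 [ 0.909 -0.415  0.02 ]
 [ 0.01  -0.026 -1.   ]] 65.42966620841564
((0.5469188094139099, -0.06102424114942551), (0.12981389462947845, 0.16377770900726318), 65.74046325683594)
[[ 0.4456 -0.0866]
 [ 0.5949 -0.1538]
 [ 0.6482 -0.0355]
 [ 0.4989  0.0318]] [array([94., 49.]), array([145., 366.]), array([371., 364.]), array([405.,  48.])]
yaw -24.259536743164062
orange x [-0.0699  0.0408] y [0.0213 0.0586] z [0.0162 0.0177 0.029 ]
block n 728 z [0.023 0.024 0.025]
block stage rect ((0.03966297581791878, -0.0087971780449152), (0.01192225981503725, 0.01970071718096733), 1.2211592197418213) [ 0.0337064  -0.01854393] [0.04582404 0.00107889]
deck [-0.03406284 -0.01825044  0.01198505]
```

View pics/x11.png

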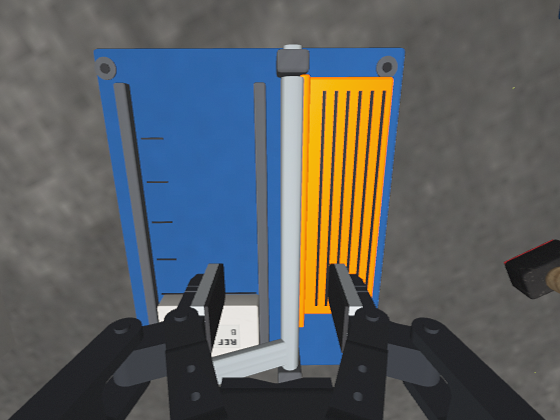

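View pics/c11.png

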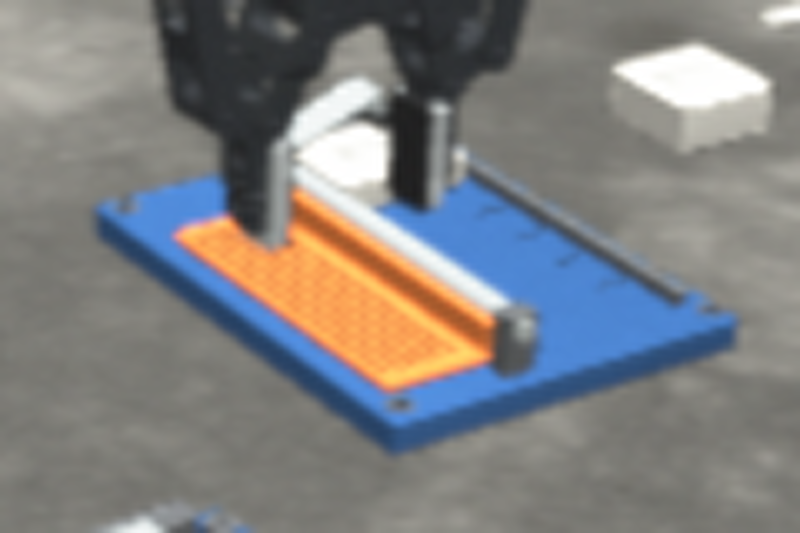

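The bar is level and the arm is open. The block's rear edge is at about stage x 34 mm, so its origin is about 51-52 mm, against the stop. I back off a few millimetres with the bar still held, then lift slowly.

Emit:
apply_moves([
  [0,-0.003,0.0002,0],
  [0,-0.003,0.0002,0],
  [0,-0.001,-0.001,0],
  [0,0,-0.002,0],
  [0,0,-0.002,0],
  [0,0,-0.002,0],
  [0,0,-0.003,0],
  [0,0,-0.003,0],
  [0,0,-0.004,0],
  [0,0,-0.006,0],
  [0,0,-0.01,0],
  [0,0,-0.02,0],
  [0,0,-0.03,0],
  [0,0,-0.03,0],
  [0,-0.02,-0.02,0],
  [0,-0.02,0,0],
  [0,0,0,0],
  [0,0,0,0],
])

```text
clock: 11.4
tcp_pos: [0.5318, -0.0456, 0.1607]
tool_rot: [0.842, 0.54, -0.001, -0.012]
wrist_force: [-0.4, -0.3, -0.0]
opening: 0.0521
```

```bash
python3 snap.py 12; python3 look.py 12; python3 stage.py 12
```

```text
11.4 [ 0.5318 -0.0456  0.1607] [-0.45 -0.34 -0.03] [-0.03 -0.   -0.01]
-0.02 0.0068 65.37337125908095
-0.0196 0.0081 65.37337125908095
11.55 [ 0.5319 -0.0458  0.1591] [-0.251  0.275 -0.142  1.175  0.014  0.179] 0.052179811214094825 [ 0.97  0.49 -0.77]
[[ 0.417  0.909 -0.017]
 [ 0.909 -0.417  0.019]
 [ 0.01  -0.023 -1.   ]] 65.35764957656879
((0.5471134781837463, -0.060542017221450806), (0.13009200990200043, 0.16407348215579987), 65.6645736694336)
[[ 0.4456 -0.086 ]
 [ 0.5951 -0.1536]
 [ 0.6487 -0.0351]
 [ 0.4992  0.0325]] [array([192., 132.]), array([205., 292.]), array([329., 291.]), array([338., 131.])]
yaw -24.335426330566406
orange x [-0.0698  0.0424] y [0.0211 0.0599] z [0.0181 0.0218 0.0296]
block n 490 z [0.0228 0.024  0.025 ]
block stage rect ((0.04013030603528023, -0.024295007809996605), (0.049608077853918076, 0.01078907772898674), 89.42507934570312) [ 0.0344991  -0.04908665] [0.04552735 0.00056192]
deck [-0.02340189 -0.01795765  0.01201154]
```

View pics/x12.png

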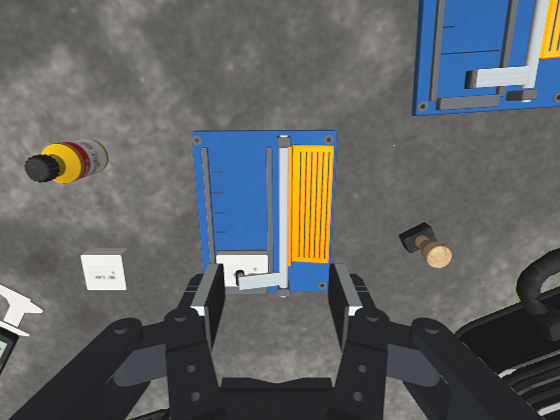

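View pics/c12.png

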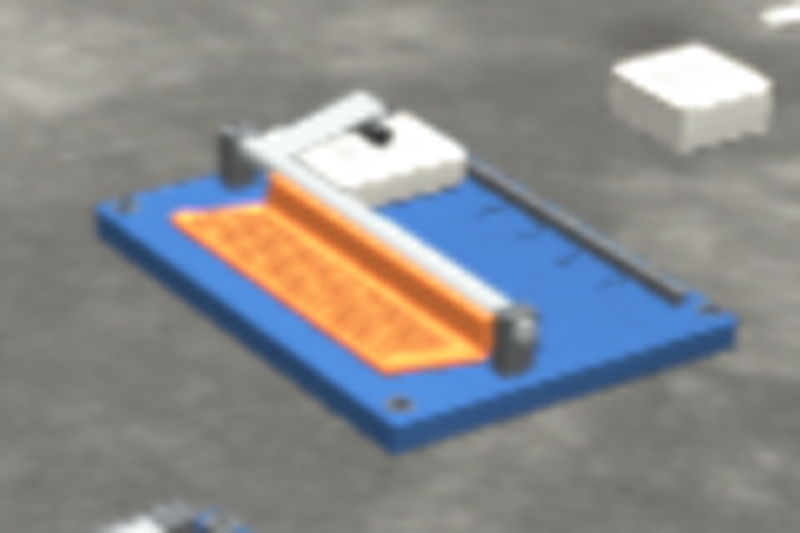

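The foot rests on the block, its rear edge is at stage x 34.5 mm (origin about 52 mm), it is square within 0.6°, and the bar sits at mid height, as it should when clamping. The robot is clear, so I hand in.

```bash
python3 -c "
from bench import arm
print(arm.hand_in())"
```

```text
the job is handed in; nothing more can be done
None
```

The reference block is clamped against the end stop of the robot's rightmost stage, and I handed the job in at about 11.6 s of the 48 s allowed; `hand_in()` gives no verdict. One finger held the press bar at its hard stop while the other pushed the block home. I then backed off a few millimetres, lifted clear and let the clip close on the block.

**Last checks, after release:**
- **Block position:** the rear edge was at about stage x +34.5 mm, so the origin was at about +52 mm. It was square to within about 0.6° and its top was 24 mm above the worktop.
- **Clip:** the foot rests on the block and the middle of the bar is about 22 mm above the worktop, between its rest and fully open heights, as expected when clamping. I did not measure the clamping force or the hinge angle directly.
- **Robot and bystanders:** the gripper was 0.16 m above the worktop and clear, with wrist force near zero. The stamp, bottle and thick block look unmoved in the images, but I did not measure their positions again.

**Disagreements:**
- **Stage fit:** fits from different views varied by about 1 mm and 0.7° in heading.
- **Held block:** while the bar was still held, the rear edge measured about 33.7 mm, not 34.5 mm. Both are within tolerance.
- **Tool tilt:** the tool tilted up to about 1.6° while pushing, with no visible effect.

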